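Clamp a mailing tube in the packing cradle

ROBOT

A 6-joint arm with a two-finger parallel gripper is mounted at the origin on the work surface. World frame = base frame: x ahead of the robot, y to its left, z up, the work surface at z = 0. Lengths are in m, angles in degrees, forces in N, time in s.
With the tool pointing down it reaches from about 0.35 to 0.775 m from the base axis. Payload 5.5 kg.
Tool frame: the origin (TCP) lies on the mounting face of the last link; the fingertips stand 173 mm ahead of it and the grasp point (between the pads) lies 155 mm ahead of it; z points along the fingers, y is the line along which they close (so a half turn about z gives the same grasp; the last joint's range is limited). The gripper opens to 85 mm and grips with 20 to 120 N. Pads are 22 mm wide; open, the fingers measure 114 mm over their backs; the gripper's body (76 mm by 85 mm) begins 54 mm behind the grasp point. The pads swing forward as they close: fully open they stand 13 mm farther back than shut.
Start: joints at [55.944, 17.945, 2.641, 74.691, 0, 82.002], TCP at [0.253, 0.517, 0.405] pointing down, gripper open.
Joint ranges: [-158.12, 158.12], [-49.38, 96.58], [-58.88, 72.47], [-126.05, 133.96], [-84.25, 85.87], [-180, 180]. Speed limits (degrees/s): [147.25, 147.25, 180, 180, 180, 180].

INTERFACE

Orientations are given as [roll, pitch, yaw] about the fixed x, y, z axes, in that order (R = Rz(yaw) Ry(pitch) Rx(roll)).
In Python, from rig import * gives the robot as it stands. The module is installed in compiled form; this text tells all that it offers.
- The arm moves only by the tool jog_arm, never from a script. Its argument "rows" is a list of rows, each a list of 7 numbers: the shift along the world's x, y, z normalised to -1 to 1, where 1 is 250 mm, then the turn, a rotation vector about the world's x, y, z normalised to -1 to 1, where 1 is 45 degrees, then the opening, from -1 (shut) to 1 (fully open). A call has 1 to 8 rows; each row is the pose to reach, as a shift and turn from the pose commanded when the call began; what a row does not reach only later rows make up. A row lasts 1/8 s, in which the tool goes at most 62.5 mm and 10.7 degrees, less where a joint would pass 70% of its speed; a pose out of reach is approached as far as the arm can. A call with a number of a shift or a turn outside -1 to 1 is refused whole. A call with a gripper value outside its range is refused whole. The fingers move at their own pace and stop on an object; the grip force is fixed at half the most. Time passes only in rows, so rows that repeat a pose let the fingers close. It gives the time, the measured TCP pose, the force, the opening and the grip force at its end, in the units of the state.
- observe(): the state, without advancing time (a new reading comes with each control period).
- read_camera(name): name is "side" or "top" or "wrist"; returns a dict with "color" (480x640x3 uint8, red, green, blue), "range_z" (480x640 float32, m along the optical axis (not along the pixel's ray), 0 where there is no reading), "intrinsics" (3x3 intrinsics, pixels), "rvec" (rotation vector, rad) and "tvec" (3), from world to camera coordinates, as OpenCV has them; the wrist camera has in their place "tool_from_camera" (4x4, takes a point from camera to tool coordinates, whose origin is the TCP and whose axes are the flange's). Camera axes: x right, y down, z forward; pixel columns grow to the right and rows downward; lengths in m; the calibration is good to about 2 mm. A picture is of the moment at which its call begins: read the wrist's pose just before it.
- finish_job(): hands the job in; it is judged then, once.
The state is a dict: "time_s": time; "joints": joint angles; "joint_vel": joint speeds; "joint_torque": joint torques, N m; "eef_pos": TCP position; "tcp_rot": TCP orientation; "wrist_force": force on the tool from outside, world axes, zero at the start; "wrist_torque": the same for the moment, N m; "grip_width": finger opening in m; "gripper_force": force on a finger pad.
Only numpy, scipy, OpenCV 4.12 (cv2) and the standard library are available. Lean on these libraries where they do the work, as an engineer would, in place of code of your own. Each camera call takes 0.05 s, during which the arm holds its last target. There are 200 camera calls.

TASK

Take the mailing tube with the blue caps out of the rack and lay it in the V of the packing cradle, then slide it gently along the V until its end touches the yellow end stop, without shifting the stop from where it is set. Then swing the clamp strap over and press its orange tab down until the rubber pad grips the tube firmly, without crushing the cardboard, and let go so that the strap stays clamped. Leave the red-capped tube and the mug where they are.

Things in the scene. Friction and masses are not known exactly. Their poses are not given: they have to be found in the camera images.
- tube_center (a point): Centre of the blue-capped brown cardboard mailing tube: rigid cylinder, 44 mm across, 220 mm long, 0.13 to 0.24 kg, axis along this point's y (its ends are alike). It starts in one of the rack's two places, 100 mm apart, its axis 44 mm over the table; under its middle 80 mm only the rack's base plate (6 mm) lies, so fingers fit.
- tube_red_center (a point): Centre of the other tube, alike but with red caps, in the other place of the rack. Not to be moved.
- cradle: Fixed wooden packing cradle, base plate 170 by 270 by 15 mm. Origin on the table under the V's axis; y along the V towards the end stop, x towards the hinge side. Two 90-degree wooden V supports carry the tube, at y -95 to -60 mm and 40 to 95 mm; from y -60 to 40 mm a free gap for fingers. The V's flanks reach 27 mm either side of its axis. Base plate ends at y -120 mm.
- cradle_v (a point): Point on the axis of a tube seated in the V, 55 mm over the table, at the cradle's origin; axes as the cradle's. The tube slides along the V with 1 to 3 N.
- stop: Yellow end stop, a plate 44 mm wide, 52 mm high, across the end of the V. Origin on the tube axis in the face that the tube's end touches; axes as the cradle's. Set each time anywhere from y 110 to 136 mm of the cradle and held by friction: a push over 14 N shifts it. A tube that is home has its centre 110 mm before this origin.
- cradle_hinge (a point): Hinge axis of the strap, along the cradle's y: 60 mm in x, 70 mm in y from the V's axis, 106 mm over the table, between two steel posts up to 118 mm high. The hinge is stiff: the strap stays where it is left, and turning it takes 4 to 7 N at the tab.
- strap: Steel clamp strap, 30 mm wide, 10 mm thick, running 145 mm from the hinge along its own -x. Origin on the hinge axis, mid-thickness; y along the hinge. Closed it lies about level over the V, z up, tab on the tube's other side; it starts open, tipped back past upright, turned 1.9 to 2.1 rad from level about +y, and swings back to close.
- strap_stud (a point): Top of the stud's brass cap (12 mm high) on the strap's top, 60 mm from the hinge. Beneath, the stud carries a sprung rubber bar (20 mm thick, gives 1 mm per 9 N), screwed out by an unmeasured 0 to 12 mm, differently each time, so it meets the tube anywhere from 0.25 to 0 rad above level: feel for it.
- strap_tab (a point): Middle of the top of the orange tab (45 by 40 mm), 122 mm from the hinge; axes as the strap's. Pushed down square on its middle, turning takes 4 to 7 N; once the pad bears the force climbs. Stop at 9 to 11 N: a firm clamp that hinge friction holds. Over 14 N crushes the tube. The force shows while the strap moves; at a standstill hinge friction takes up most of it.
- mug: Blue mug, 80 mm across, 90 mm high; origin under its centre. Not to be moved.
Things that resemble listed ones, but are neither listed nor needed, are in the scene too. What is shaped like the part that bears tube_center but purple or turquoise is not meant.

How it is judged:
By the outcome, as a careful person would: the job done as asked, in the order asked, and still so for the second after the job is handed in, with the robot touching nothing.
It also fails if it takes over 64 s, if anything falls off the work surface, if the arm or the gripper's body presses on something with over 40 N, if the wrist force passes 120 N, or if a joint passes its speed limit or range.

## Working session

There is one attempt and no reset: what is moved stays moved. The work goes in short steps, Python scripts to look and compute and a tool call to move; the robot and the scene stay as the last step left them, time stands still between calls to the robot, and variables do not carry over. Pictures are saved under pics/ and viewed, at most 10 in all, crops included, and the job is handed in when it is done.

Besides the shell and the picture viewer there is one more tool, called after "Emit:" as name(argument=value, ...), one argument or row to a line, values as JSON. jog_arm: Moves the arm, as the interface text tells. Scaled input: -1 to 1 covers 250 mm each way for a shift and 45 degrees each way for a turn. Its arguments: {"type":"object","properties":{"rows":{"type":"array"}},"required":["rows"]}

```bash
mkdir -p pics; cat > h.py <<'E'
from rig import *
import numpy as np, cv2
from scipy.spatial.transform import Rotation as R
def cloud(name):
    c=read_camera(name); K=np.array(c["intrinsics"]); z=c["range_z"]
    v,u=np.mgrid[0:480,0:640]
    P=np.stack([(u-K[0,2])/K[0,0]*z,(v-K[1,2])/K[1,1]*z,z],-1)
    if name=="wrist":
        s=observe(); T=np.array(c["tool_from_camera"]); P=P@T[:3,:3].T+T[:3,3]
        Rt=R.from_euler('xyz',s["tcp_rot"],degrees=True).as_matrix(); P=P@Rt.T+np.array(s["eef_pos"])
    else:
        Rm=cv2.Rodrigues(np.array(c["rvec"],float))[0]; P=(P-np.array(c["tvec"]).ravel())@Rm
    P[z==0]=np.nan
    return c["color"],P
E
python3 - <<'E'
from h import *
print(observe())
for n in ("top","side"):
    c,P=cloud(n); np.savez("%s.npz"%n,c=c,P=P); cv2.imwrite("pics/%s0.png"%n,c[:,:,::-1])
E
```

```text
{'time_s': 0.0, 'joints': array([ 5.59437598e+01,  1.79915145e+01,  2.57722443e+00,  7.46921892e+01,
       -5.67663739e-05,  8.20019006e+01]), 'joint_vel': array([-0.02411161,  0.03366257, -0.03767635, -0.01202084,  0.00970645,
        0.01671415]), 'joint_torque': array([-6.04477318e-04, -4.80628681e+01,  2.98531920e+01,  1.94031000e-02,
       -1.99918281e-04, -3.66394488e-06]), 'eef_pos': array([0.25247889, 0.51637923, 0.40380332]), 'tcp_rot': array([-1.79894549e+02, -1.47593197e-02,  1.53941846e+02]), 'wrist_force': array([-0.38466406, -0.33808071, -0.44034837]), 'wrist_torque': array([0.01624344, 0.02155447, 0.02876722]), 'gripper_force': 0.0, 'grip_width': 0.08530905006952372}
```

View pics/top0.png

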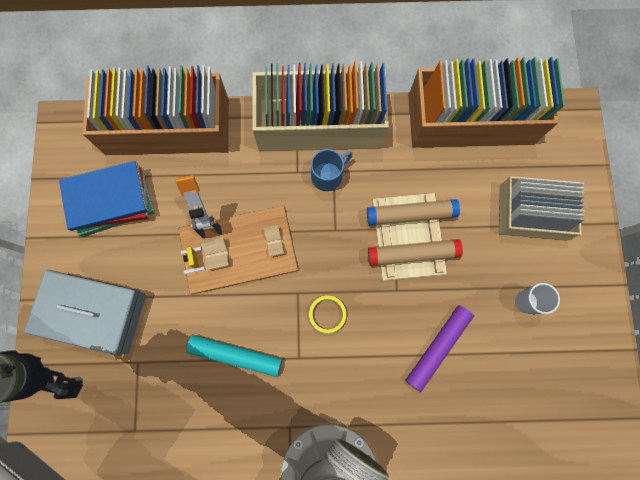

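View pics/side0.png

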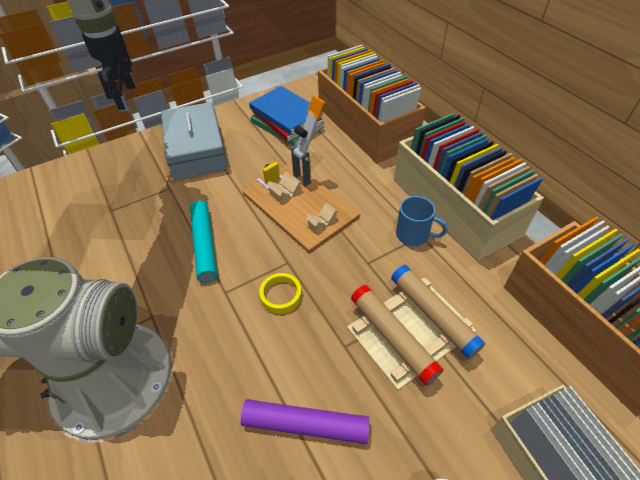

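Top view: blue tube at about (413,212), caps (372,216)/(456,208); cradle at about (240,250), yellow stop (189,257), strap open with orange tab (188,184); mug (327,170).

```bash
python3 - <<'E'
from h import *
np.set_printoptions(precision=4,suppress=True)
d=np.load("top.npz"); c=d["c"].astype(int); P=d["P"]; 
def reg(u0,u1,v0,v1,m=None,D=(c,P)):
    C=D[0][v0:v1,u0:u1].reshape(-1,3); Q=D[1][v0:v1,u0:u1].reshape(-1,3)
    k=np.isfinite(Q[:,0]); return C[k],Q[k]
# tube
for nm,b in (("blue",(360,470,190,232)),("red",(360,470,234,272))):
    C,Q=reg(*b); m=Q[:,2]>0.052; q=Q[m]; mn=q.mean(0); w=np.linalg.svd(q-mn)[2][0]; w*=np.sign(w[1]); t=(q-mn)@w
    print(nm,len(q),mn,"mid",mn+w*(t.min()+t.max())/2,t.max()-t.min(),"yaw of axis",np.degrees(np.arctan2(-w[0],w[1])),"ztop",q[:,2].max(),w)
# base plate
C,Q=reg(170,310,195,300); m=(Q[:,2]>0.010)&(Q[:,2]<0.020)
mask=np.zeros((480,640),np.uint8); Z=P[:,:,2]; mask[195:300,170:310]=((Z>0.010)&(Z<0.020))[195:300,170:310]
n,l,st,_=cv2.connectedComponentsWithStats(mask); k=1+st[1:,4].argmax(); q=P[l==k]
r=cv2.minAreaRect((q[:,:2]*1000).astype(np.float32)); print("plate",r,q[:,2].mean(), cv2.boxPoints(r))
# wood V
for b in ((200,232,232,275),(258,290,220,262)):
    C,Q=reg(*b); m=(Q[:,2]>0.03)&(Q[:,2]<0.08); print("V",m.sum(),Q[m].mean(0),Q[m].min(0),Q[m].max(0))
for nm in("top","side"):
    d=np.load(nm+".npz"); c=d["c"].astype(int);P=d["P"]
    y=(c[...,0]>150)&(c[...,1]>130)&(c[...,2]<90)&(P[...,2]>0.03)&(P[...,1]>0.2)&(P[...,0]>.3)&(P[...,0]<.7)&(P[...,1]<.5)&(P[...,2]<.13)
    print(nm,"stop",y.sum(),P[y].mean(0),P[y].min(0),P[y].max(0))
    o=(c[...,0]>200)&(c[...,1]>80)&(c[...,1]<150)&(c[...,2]<60)&(P[...,2]>0.1)&(P[...,1]>0.2)&(P[...,0]<.9)&(P[...,1]<.5)
    print("tab",o.sum(),P[o].mean(0),P[o].min(0),P[o].max(0))
E
```

```text
blue 1489 [ 0.6012 -0.2202  0.0621] mid [ 0.6012 -0.2201  0.0621] 0.2210047410853736 yaw of axis 3.9651493499811 ztop 0.07245258956498767 [-0.0691  0.9976  0.0012]
red 1554 [ 0.5017 -0.2179  0.0621] mid [ 0.5018 -0.2189  0.0621] 0.2216861707279154 yaw of axis 3.930704000956827 ztop 0.07161287483623359 [-0.0685  0.9976 -0.0002]
plate ((528.8563232421875, 213.55332946777344), (171.04928588867188, 272.5941162109375), 11.085626602172852) 0.01499936384912077 [[418.7209 330.8629]
 [471.1341  63.3551]
 [638.9918  96.2437]
 [586.5786 363.7515]]
V 592 [0.5166 0.2634 0.0428] [0.4746 0.2297 0.0301] [0.5681 0.2972 0.069 ]
V 353 [0.5426 0.1207 0.0425] [0.5045 0.0973 0.03  ] [0.5795 0.1427 0.0545]
top stop 94 [0.5056 0.3144 0.0699] [0.4812 0.2489 0.0557] [0.5772 0.3256 0.1123]
tab 245 [0.8152 0.3844 0.1957] [0.6304 0.2729 0.1821] [0.8986 0.4867 0.2393]
side stop 58 [0.5043 0.3142 0.0701] [0.4844 0.2843 0.0503] [0.5266 0.3319 0.0761]
tab 99 [0.7899 0.3634 0.2016] [0.6179 0.2707 0.1873] [0.8992 0.4858 0.2389]
```

Emit:
jog_arm(
  rows=[
    [0.14,-0.17,0.06,0,0,-0.2,1],
    [0.28,-0.34,0.12,0,0,-0.4,1],
    [0.42,-0.51,0.18,0,0,-0.6,1],
    [0.56,-0.68,0.22,0,0,-0.8,1],
    [0.7,-0.85,0.24,0,0,-1,1],
    [0.84,-1,0.24,0,0,-1,1],
    [0.84,-1,0.24,0,0,-1,1],
  ],
)

```text
time_s: 0.98
eef_pos: [0.4647, 0.2641, 0.464]
tcp_rot: [-180.0, 0.0, 108.6]
wrist_force: [-0.7, 0.1, -0.5]
grip_width: 0.0859
gripper_force: 0.0
```

```bash
python3 - <<'E'
from h import *
np.set_printoptions(precision=4,suppress=True)
print(observe()["eef_pos"],observe()["tcp_rot"])
c,P=cloud("wrist"); np.savez("w1.npz",c=c,P=P); cv2.imwrite("pics/w1.png",c[:,:,::-1])
t=np.radians(11.09); Rc=np.array([[np.cos(t),np.sin(t)],[-np.sin(t),np.cos(t)]]); o=np.array([.5317,.1988])
for nm in("top","side","w1"):
    P=np.load(nm+".npz")["P"].reshape(-1,3); P=P[np.isfinite(P[:,0])]
    L=np.c_[(P[:,:2]-o)@Rc.T,P[:,2]]*1000
    for y0,y1 in((-92,-63),(43,92)):
        k=(abs(L[:,0])<40)&(L[:,1]>y0)&(L[:,1]<y1)&(L[:,2]>27)&(L[:,2]<47); q=L[k]
        s=q[:,2]-23.9
        a=q[:,0]<-4
        for sg,m in((-1,q[:,0]<0),(1,q[:,0]>0)):
            e=q[m][:,0]-sg*s[m]; e=e[abs(e)<9]; print(nm,y0,sg,len(e),np.median(e) if len(e) else None)
    k=(abs(L[:,0])<160)&(abs(L[:,1])<190)&(L[:,2]>11)&(L[:,2]<19); q=L[k]
    print(nm,"plate pct",np.percentile(q[:,0],[.5,1,99,99.5]),np.percentile(q[:,1],[.5,1,99,99.5]),q[:,2].mean())
E
```

```text
[0.4647 0.2641 0.464 ] [-179.9622    0.031   108.6336]
top -92 -1 77 -5.283320233102923
top -92 1 112 -3.5108535811250308
top 43 -1 132 -4.999356360432239
top 43 1 179 -4.044309612383441
top plate pct [-84.6706 -84.0457  82.5168  83.456 ] [-120.0024 -118.9316  145.8864  147.1544] 15.0113125811498
side -92 -1 28 -1.4504375868731554
side -92 1 104 -5.299345538156785
side 43 -1 42 -1.2382745764610394
side 43 1 142 -4.749380536976261
side plate pct [-83.7809 -83.422   83.6867  84.6388] [-122.8236 -122.1973  143.2036  145.0095] 16.528724618792207
w1 -92 -1 445 -4.835878132319365
w1 -92 1 503 -6.026181177725869
w1 43 -1 969 -4.936906943108706
w1 43 1 1103 -6.196784800794465
w1 plate pct [-84.9286 -84.2709  81.5229  82.5101] [-117.2596 -115.7737  148.4729  149.338 ] 15.669059379906956
```

View pics/w1.png

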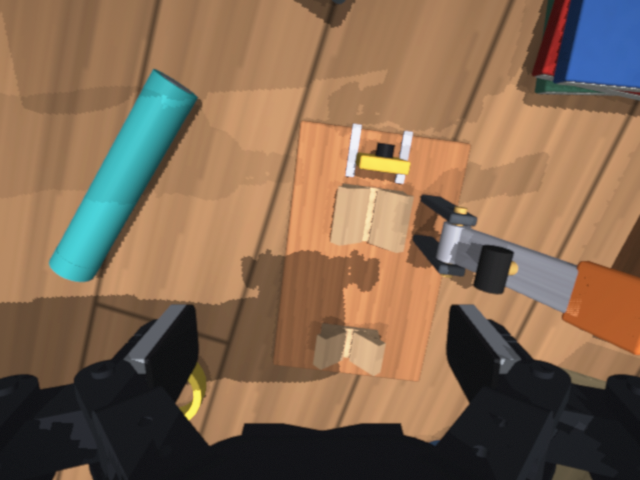

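Wrist view: cradle plate with V supports at (372,218) and (350,348), stop at (385,165), hinge (455,240), tab at right (605,305). The V axis lies about 5 mm off the plate centre.

```bash
cat >> h.py <<'E'
t=np.radians(11.09); Rc=np.array([[np.cos(t),np.sin(t)],[-np.sin(t),np.cos(t)]]); o=np.array([.5268,.1978])
def loc(P): return np.c_[(P[:,:2]-o)@Rc.T,P[:,2]]*1000
def wor(x,y): return o+Rc.T@np.array([x,y])/1000
E
python3 - <<'E'
from h import *
np.set_printoptions(precision=1,suppress=True)
for nm in("top","w1","side"):
    d=np.load(nm+".npz"); P=d["P"].reshape(-1,3); c=d["c"].reshape(-1,3).astype(int); f=np.isfinite(P[:,0]);P=P[f];c=c[f]; L=loc(P)
    for y in((-130,-20),(10,102)):
        q=L[(abs(L[:,0])<25)&(L[:,1]>y[0])&(L[:,1]<y[1])&(L[:,2]>35)&(L[:,2]<52)]
        print(nm,"V y",np.percentile(q[:,1],[.5,2,98,99.5]))
    y=(c[:,0]>130)&(c[:,1]>110)&(c[:,2]<80)&(abs(L[:,0])<40)&(abs(L[:,1]-125)<35)&(L[:,2]>20)
    q=L[y]; print("stop",y.sum(),q.mean(0),np.percentile(q,[1,5,95,99],axis=0))
    q=q[q[:,2]<72]; print("face", np.percentile(q[:,1],[5,25,50,75]) if len(q) else 0)
    k=(c[:,0]>150)&(c[:,1]<c[:,0]*.65)&(c[:,2]<80)&(L[:,2]>150)&(abs(L[:,1]-70)<60)&(abs(L[:,0]-110)<80)
    if k.sum():
        q=L[k]; m=np.median(q,0); q=q[np.linalg.norm(q-m,axis=1)<40]; mn=q.mean(0); print("tab",len(q),mn,q.min(0),q.max(0), "normal",np.linalg.svd(q-mn)[2][2])
    h=L[(abs(L[:,0]-60)<8)&(abs(L[:,1]-70)<35)&(L[:,2]>95)&(L[:,2]<120)]; print("hinge",h.mean(0),np.percentile(h,[1,99],axis=0))
s=observe();print("tube local",loc(np.array([[.6012,-.2201,.044]])))
E
```

```text
top V y [-96.  -95.5 -61.9 -61.4]
top V y [38.5 38.9 92.5 93.3]
stop 97 [ -0.4 120.2  68.2] [[-22.2 113.9  55.7]
 [-20.2 114.9  62. ]
 [ 19.7 126.2  73.1]
 [ 21.2 128.5  73.8]]
face [114.9 117.6 120.6 123. ]
tab 267 [116.6  68.8 222. ] [104.1  49.6 196.3] [130.3  88.9 239.3] normal [-0.9  0.   0.5]
hinge [ 58.9  65.8 114.9] [[ 52.1  40.1 104.2]
 [ 67.8  96.5 119.8]]
w1 V y [-94.6 -94.1 -59.4 -59.1]
w1 V y [40.5 41.5 94.9 95.3]
stop 143 [ -7.5 122.4  67.2] [[-22.8 115.7  54.3]
 [-22.7 115.9  61.2]
 [ 11.7 127.7  69.9]
 [ 14.1 127.7  70.4]]
face [115.9 116.6 124.7 127.4]
tab 4763 [112.3  70.1 217.3] [102.3  50.6 198. ] [124.2  89.9 236.4] normal [ 0.9  0.  -0.5]
hinge [ 58.3  73.3 116. ] [[ 52.1  42.  100.7]
 [ 67.7  99.3 119.9]]
side V y [-98.6 -97.9 -62.7 -60.6]
side V y [35.5 36.8 91.3 91.9]
stop 82 [  0.9 117.6  65.8] [[-21.7  94.7  29.7]
 [-20.1 111.9  38.8]
 [ 22.  124.6  73.3]
 [ 23.5 132.6  74.2]]
face [112.1 114.7 116.9 121.8]
tab 218 [116.5  66.2 221.5] [103.5  46.4 198.1] [131.9  87.9 238.9] normal [-0.9 -0.   0.5]
hinge [ 58.4  59.5 113.5] [[ 52.2  37.6  96.3]
 [ 67.4  89.2 120. ]]
tube local [[  -7.4 -424.4   44. ]]
```

Emit:
jog_arm(
  rows=[
    [0.07,-0.25,0,0,0,-0.1,1],
    [0.14,-0.5,0,0,0,-0.2,1],
    [0.21,-0.75,0,0,0,-0.33,1],
    [0.28,-1,0,0,0,-0.33,1],
  ],
)

```text
time_s: 1.52
eef_pos: [0.5298, 0.0255, 0.4647]
tcp_rot: [-180.0, -0.0, 94.2]
wrist_force: [0.9, -0.3, 0.5]
grip_width: 0.0853
gripper_force: 0.0
```

Emit:
jog_arm(
  rows=[
    [0.07,-0.25,-0.05,0,0,0,1],
    [0.14,-0.5,-0.2,0,0,0,1],
    [0.21,-0.75,-0.35,0,0,0,1],
    [0.28,-1,-0.5,0,0,0,1],
    [0.28,-1,-0.6,0,0,0,1],
    [0.28,-1,-0.6,0,0,0,1],
    [0.28,-1,-0.6,0,0,0,1],
  ],
)

```text
time_s: 2.4
eef_pos: [0.6002, -0.2227, 0.315]
tcp_rot: [-180.0, -0.1, 94.2]
wrist_force: [-0.0, -0.4, -0.1]
grip_width: 0.0853
gripper_force: 0.0
```

```bash
python3 - <<'E'
from h import *
np.set_printoptions(precision=4,suppress=True)
print(observe()["eef_pos"],observe()["tcp_rot"])
c,P=cloud("wrist"); cv2.imwrite("pics/w2.png",c[:,:,::-1])
q=P.reshape(-1,3); C=c.reshape(-1,3).astype(int)
k=np.isfinite(q[:,0])&(q[:,2]>.055)&(q[:,2]<.075)&(abs(q[:,0]-.6)<.035); b=q[k]
print(len(b),b.min(0),b.max(0)); 
for y in np.arange(-.34,-.08,.03):
    s=b[abs(b[:,1]-y)<.005]
    if len(s)>20: print(y,len(s),(s[:,0].min()+s[:,0].max())/2,s[:,2].max())
kb=k&(C[:,2]>1.5*C[:,0]); print("blue",q[kb].mean(0) if kb.any() else 0,q[kb].min(0) if kb.any() else 0,q[kb].max(0) if kb.any() else 0)
E
```

```text
[ 0.6002 -0.2227  0.315 ] [-179.9674   -0.0554   94.1753]
26967 [ 0.5775 -0.3321  0.055 ] [ 0.6331 -0.1096  0.0702]
-0.31000000000000005 914 0.611425311328272 0.06986826307687627
-0.2800000000000001 978 0.6090861396338824 0.06937265204405943
-0.2500000000000001 1077 0.6071226102232641 0.0695390650132223
-0.22000000000000014 1184 0.6049894221391989 0.06932634490222594
-0.19000000000000017 1313 0.603057221391904 0.06906026154387596
-0.1600000000000002 1469 0.600870750302569 0.06962821526183416
-0.13000000000000023 1652 0.5984443047872098 0.0701809065848204
blue [ 0.6024 -0.187   0.0646] [ 0.5775 -0.3314  0.055 ] [ 0.6324 -0.1101  0.0702]
```

Emit:
jog_arm(
  rows=[
    [0.017,-0.073,-0.1,0,0,0,1],
    [0.017,-0.073,-0.2,0,0,0,1],
    [0.017,-0.073,-0.3,0,0,0,1],
    [0.017,-0.073,-0.4,0,0,0,1],
    [0.017,-0.073,-0.46,0,0,0,1],
    [0.017,-0.073,-0.46,0,0,0,1],
  ],
)

```text
time_s: 3.2
eef_pos: [0.6043, -0.2413, 0.1999]
tcp_rot: [-180.0, -0.0, 94.2]
wrist_force: [-0.2, 0.6, 0.9]
grip_width: 0.0857
gripper_force: 0.0
```

Emit:
jog_arm(
  rows=[
    [0,0,0,0,0,0,-0.2],
    [0,0,0,0,0,0,-0.2],
    [0,0,0,0,0,0,-0.2],
    [0,0,0,0,0,0,-0.2],
    [0,0,0,0,0,0,-0.2],
    [0,0,0,0,0,0,-0.2],
  ],
)

```text
time_s: 3.95
eef_pos: [0.605, -0.2427, 0.2014]
tcp_rot: [179.8, 0.1, 94.1]
wrist_force: [0.6, 0.3, 4.9]
grip_width: 0.0424
gripper_force: 60.7
```

Emit:
jog_arm(
  rows=[
    [0,0,0.1,0,0,0,-0.2],
    [0,0,0.25,0,0,0,-0.2],
    [0,0,0.4,0,0,0,-0.2],
    [-0.02,0.15,0.5,0,0,0.04,-0.2],
    [-0.07,0.35,0.5,0,0,0.08,-0.2],
    [-0.11,0.55,0.5,0,0,0.12,-0.2],
    [-0.15,0.75,0.5,0,0,0.155,-0.2],
    [-0.15,0.8,0.5,0,0,0.155,-0.2],
  ],
)

```text
time_s: 4.95
eef_pos: [0.5654, -0.0398, 0.3244]
tcp_rot: [-179.9, -0.1, 101.3]
wrist_force: [0.9, -0.1, -1.8]
grip_width: 0.0422
gripper_force: 61.3
```

Emit:
jog_arm(
  rows=[
    [-0.03,0.2,0,0,0,0,-0.2],
    [-0.07,0.4,0,0,0,0,-0.2],
    [-0.1,0.6,0,0,0,0,-0.2],
    [-0.13,0.76,0,0,0,0,-0.2],
    [-0.13,0.8,0,0,0,0,-0.2],
    [-0.13,0.8,0,0,0,0,-0.2],
    [-0.13,0.8,0,0,0,0,-0.2],
  ],
)

```text
time_s: 5.82
eef_pos: [0.5347, 0.1564, 0.3245]
tcp_rot: [-180.0, 0.0, 101.0]
wrist_force: [-0.4, 0.2, -2.5]
grip_width: 0.0422
gripper_force: 61.3
```

```bash
python3 - <<'E'
from h import *
np.set_printoptions(precision=4,suppress=True)
s=observe(); print(s["eef_pos"],s["tcp_rot"],s["wrist_force"],s["grip_width"],"target",wor(0,-42), "grip local",loc(s["eef_pos"][None]))
for n in("top","side"):
    c,P=cloud(n); c=c.astype(int)
    P2=P.reshape(-1,3); L=loc(P2); C=c.reshape(-1,3)
    k=np.isfinite(L[:,0])&(abs(L[:,0])<30)&(abs(L[:,1]+20)<125)&(L[:,2]>140)&(L[:,2]<210)
    b=k&(C[:,2]>1.5*C[:,0])&(C[:,2]>80); 
    for m in (b&(L[:,1]<-50),b&(L[:,1]>30)):
        if m.sum()>3: print(n,m.sum(),L[m].mean(0),L[m].min(0),L[m].max(0))
E
```

```text
[0.5347 0.1564 0.3245] [-179.9922    0.0324  100.9679] [-0.434   0.2409 -2.5343] 0.042172244452962596 target [0.5349 0.1566] grip local [[ -0.1781 -42.1843 324.5488]]
top 158 [  -6.0796 -120.1696  185.0118] [ -23.4958 -128.8895  168.3572] [  17.8314 -111.4354  194.342 ]
side 207 [  -8.9783 -124.4276  180.068 ] [ -24.0167 -132.3378  148.7293] [  18.1302 -112.2059  193.3954]
side 102 [ -7.8286  80.7326 184.2336] [-21.6491  68.8364 161.4313] [ 16.6526  91.4763 193.4115]
```

Emit:
jog_arm(
  rows=[
    [0,0,-0.15,0,0,0,-0.2],
    [0,0,-0.3,0,0,0,-0.2],
    [0,0,-0.38,0,0,0,-0.2],
    [0,0,-0.4,0,0,0,-0.2],
    [0,0,-0.4,0,0,0,-0.2],
  ],
)

```text
time_s: 6.55
eef_pos: [0.5346, 0.157, 0.225]
tcp_rot: [180.0, 0.0, 101.0]
wrist_force: [0.2, -0.6, -1.8]
grip_width: 0.0426
gripper_force: 61.3
```

Emit:
jog_arm(
  rows=[
    [0,0,-0.01,0,0,0,-0.2],
    [0,0,-0.02,0,0,0,-0.2],
    [0,0,-0.03,0,0,0,-0.2],
    [0,0,-0.03,0,0,0,-0.2],
  ],
)

```text
time_s: 7.05
eef_pos: [0.5341, 0.1576, 0.2171]
tcp_rot: [-180.0, -0.0, 101.1]
wrist_force: [-0.5, 0.1, -2.4]
grip_width: 0.0424
gripper_force: 61.3
```

Emit:
jog_arm(
  rows=[
    [0,0,-0.006,0,0,0,-0.2],
    [0,0,-0.012,0,0,0,-0.2],
    [0,0,-0.012,0,0,0,-0.2],
  ],
)

```text
time_s: 7.42
eef_pos: [0.5342, 0.1576, 0.214]
tcp_rot: [-180.0, -0.0, 101.1]
wrist_force: [0.4, -0.6, -2.3]
grip_width: 0.042
gripper_force: 61.3
```

Emit:
jog_arm(
  rows=[
    [0,0,-0.006,0,0,0,-0.2],
    [0,0,-0.008,0,0,0,-0.2],
    [0,0,-0.008,0,0,0,-0.2],
  ],
)

```text
time_s: 7.8
eef_pos: [0.5346, 0.1576, 0.2127]
tcp_rot: [179.9, 0.0, 101.1]
wrist_force: [0.5, 0.7, 2.5]
grip_width: 0.0426
gripper_force: 61.7
```

Emit:
jog_arm(
  rows=[
    [0,0,-0.003,0,0,0,-0.2],
    [0,0,-0.003,0,0,0,-0.2],
  ],
)

```text
time_s: 8.05
eef_pos: [0.5348, 0.1576, 0.2125]
tcp_rot: [179.9, 0.0, 101.1]
wrist_force: [0.0, 0.0, 5.4]
grip_width: 0.0423
gripper_force: 62.3
```

Emit:
jog_arm(
  rows=[
    [0,0,0.003,0,0,0,-0.2],
    [-0.003,0.014,0.003,0,0,0,-0.2],
    [-0.006,0.028,0.003,0,0,0,-0.2],
    [-0.008,0.042,0.003,0,0,0,-0.2],
    [-0.011,0.056,0.003,0,0,0,-0.2],
    [-0.014,0.07,0.003,0,0,0,-0.2],
    [-0.014,0.07,0.003,0,0,0,-0.2],
  ],
)

```text
time_s: 8.93
eef_pos: [0.5313, 0.1752, 0.2126]
tcp_rot: [179.9, 0.0, 101.1]
wrist_force: [4.0, -3.4, 3.1]
grip_width: 0.0424
gripper_force: 61.6
```

```bash
python3 - <<'E'
from h import *
np.set_printoptions(precision=1,suppress=True)
s=observe(); print(s["wrist_force"],s["wrist_torque"],loc(s["eef_pos"][None]))
for n in("top","side"):
    c,P=cloud(n); C=c.reshape(-1,3).astype(int); L=loc(P.reshape(-1,3))
    if n=="side": cv2.imwrite("pics/s3.png",cv2.resize(c[130:260,210:380,::-1],None,fx=4,fy=4))
    k=np.isfinite(L[:,0])&(abs(L[:,0])<30)&(abs(L[:,1])<140)&(L[:,2]>30)&(L[:,2]<85)
    b=k&(C[:,2]>1.5*C[:,0])&(C[:,2]>80)
    y=k&(C[:,0]>130)&(C[:,1]>110)&(C[:,2]<80)&(L[:,1]>100)
    for m in (b&(L[:,1]<-50),b&(L[:,1]>30),y):
        if m.sum()>3: print(n,m.sum(),L[m].mean(0),np.percentile(L[m],[2,98],axis=0))
E
```

```text
[ 4.  -3.4  3.1] [-0.7 -0.5  0.2] [[  0.  -23.1 212.6]]
top 131 [  -4.5 -101.3   72.7] [[ -21.9 -109.6   58.2]
 [  17.1  -92.8   79.8]]
side 129 [  -8.6 -102.6   72. ] [[ -21.5 -111.8   49.9]
 [  11.9  -93.5   81.1]]
side 81 [-8.  99.9 72.5] [[-20.9  91.6  56.7]
 [ 13.8 107.5  80.7]]
side 51 [ -1.7 120.5  68.3] [[-20.1 113.2  37.2]
 [ 23.2 133.1  73.2]]
```

View pics/s3.png

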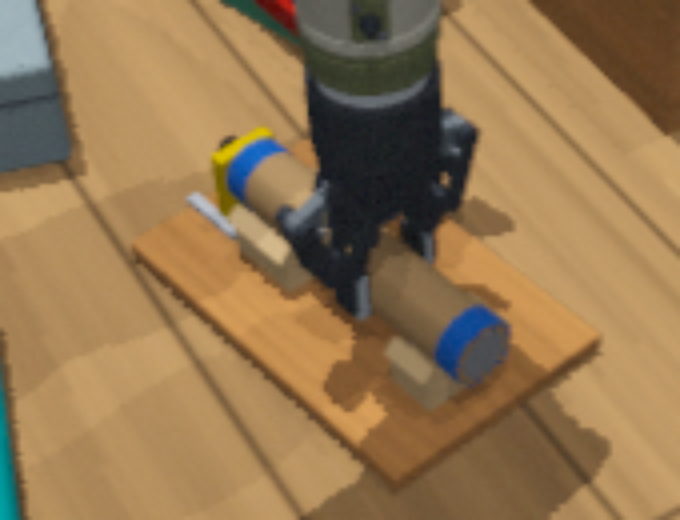

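Emit:
jog_arm(
  rows=[
    [0.002,0,0,0,0,0,-0.2],
    [0.001,0.004,0,0,0,0,-0.2],
    [0,0.008,0,0,0,0,-0.2],
    [0,0.012,0,0,0,0,-0.2],
    [-0.001,0.016,0,0,0,0,-0.2],
  ],
)

```text
time_s: 9.65
eef_pos: [0.5309, 0.1785, 0.2125]
tcp_rot: [180.0, 0.1, 101.0]
wrist_force: [2.9, -5.6, 3.9]
grip_width: 0.0421
gripper_force: 61.8
```

Emit:
jog_arm(
  rows=[
    [0,0.004,0,0,0,0,-0.2],
    [0,0.004,0,0,0,0,-0.2],
  ],
)

```text
time_s: 9.9
eef_pos: [0.5307, 0.1795, 0.2125]
tcp_rot: [180.0, 0.1, 101.1]
wrist_force: [2.5, -5.9, 4.7]
grip_width: 0.0423
gripper_force: 61.9
```

Emit:
jog_arm(
  rows=[
    [0.001,0,0.003,0,0,0,-0.2],
    [0.001,0,0.003,0,0,0,-0.2],
  ],
)

```text
time_s: 10.15
eef_pos: [0.5306, 0.18, 0.2127]
tcp_rot: [-180.0, 0.0, 101.1]
wrist_force: [2.9, -3.0, 1.5]
grip_width: 0.0423
gripper_force: 61.4
```

Emit:
jog_arm(
  rows=[
    [0,0.003,0,0,0,0,-0.2],
    [0,0.003,0,0,0,0,-0.2],
  ],
)

```text
time_s: 10.4
eef_pos: [0.5306, 0.1803, 0.2127]
tcp_rot: [-179.9, 0.1, 101.0]
wrist_force: [2.2, -6.6, 1.6]
grip_width: 0.0421
gripper_force: 61.4
```

Emit:
jog_arm(
  rows=[
    [0,0.003,0,0,0,0,-0.2],
    [0,0.003,0,0,0,0,-0.2],
  ],
)

```text
time_s: 10.65
eef_pos: [0.5306, 0.1805, 0.2127]
tcp_rot: [-179.9, 0.2, 101.0]
wrist_force: [2.8, -9.8, 2.2]
grip_width: 0.0425
gripper_force: 61.5
```

Emit:
jog_arm(
  rows=[
    [0.001,-0.004,0,0,0,0,-0.2],
    [0.001,-0.004,0,0,0,0,-0.2],
  ],
)

```text
time_s: 10.9
eef_pos: [0.5307, 0.1801, 0.2126]
tcp_rot: [-179.9, 0.1, 101.0]
wrist_force: [1.4, -5.7, 2.0]
grip_width: 0.0425
gripper_force: 61.5
```

Emit:
jog_arm(
  rows=[
    [0,0,0,0,0,0,0.6],
    [0,0,0,0,0,0,0.6],
    [0,0,0,0,0,0,1],
    [0,0,0,0,0,0,1],
  ],
)

```text
time_s: 11.4
eef_pos: [0.5309, 0.1808, 0.2129]
tcp_rot: [-180.0, -0.0, 101.1]
wrist_force: [-0.2, -0.2, 0.7]
grip_width: 0.0855
gripper_force: 0.0
```

Emit:
jog_arm(
  rows=[
    [0,0,0.1,0,0,0,1],
    [0,0,0.3,0,0,0,1],
    [0,0,0.5,0,0,0,1],
    [0.05,-0.2,0.7,0,0,0,1],
    [0.06,-0.3,0.9,0,0,0,1],
    [0.06,-0.3,0.9,0,0,0,1],
    [0.06,-0.3,0.9,0,0,0,1],
  ],
)

```text
time_s: 12.28
eef_pos: [0.5459, 0.1055, 0.4378]
tcp_rot: [180.0, -0.0, 101.0]
wrist_force: [-0.4, -0.0, -0.5]
grip_width: 0.0854
gripper_force: 0.0
```

```bash
python3 - <<'E'
from h import *
np.set_printoptions(precision=1,suppress=True)
s=observe(); print(s["wrist_force"],s["wrist_torque"],loc(s["eef_pos"][None]),s["tcp_rot"])
for n in("top","side","wrist"):
    c,P=cloud(n); C=c.reshape(-1,3).astype(int); L=loc(P.reshape(-1,3))
    if n=="wrist": cv2.imwrite("pics/w4.png",c[:,:,::-1])
    k=np.isfinite(L[:,0])&(abs(L[:,0])<30)&(abs(L[:,1])<140)&(L[:,2]>30)&(L[:,2]<90)
    b=k&(C[:,2]>1.5*C[:,0])&(C[:,2]>80)
    y=k&(C[:,0]>130)&(C[:,1]>110)&(C[:,2]<80)&(L[:,1]>100)
    for m in (b&(L[:,1]<-50),b&(L[:,1]>30),y):
        if m.sum()>3: print(n,m.sum(),L[m].mean(0),np.percentile(L[m],[2,98],axis=0))
E
```

```text
[-0.4 -0.  -0.5] [-0. -0. -0.] [[  1.  -94.3 437.8]] [180.  -0. 101.]
side 161 [  -6.4 -100.1   68.7] [[ -21.1 -107.7   39.2]
 [  17.7  -89.    80.5]]
side 82 [ -8.1 104.7  71.9] [[-20.7  96.8  53.4]
 [ 12.1 112.8  81.4]]
side 34 [ -3.6 121.9  67. ] [[-20.9 114.   36.4]
 [ 23.7 134.8  74. ]]
wrist 1048 [ -0.1 -96.9  73.9] [[ -20.1 -105.3   64. ]
 [  19.9  -88.6   78.4]]
```

View pics/w4.png

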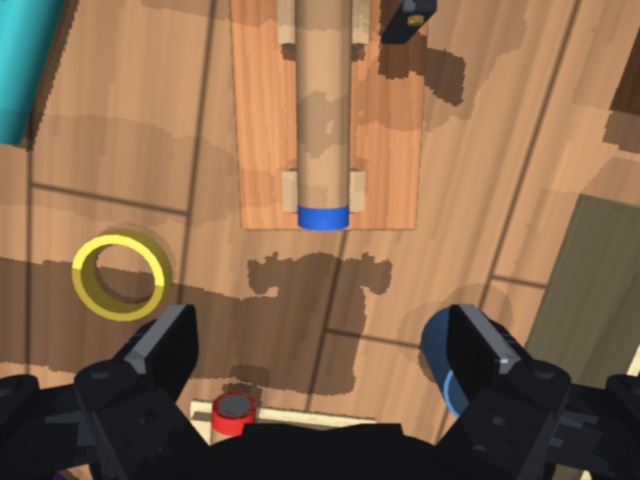

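Tube lies centred in the V (cap at (323,217)); I'll look at the stop end from near.

Emit:
jog_arm(
  rows=[
    [-0.04,0.15,0.08,0,0,0,1],
    [-0.08,0.32,0.14,0,0,0,0.5],
    [-0.12,0.5,0.16,0,0,0,0],
    [-0.12,0.5,0.16,0,0,0,-0.5],
    [-0.12,0.5,0.16,0,0,0,-1],
  ],
)

```text
time_s: 13.05
eef_pos: [0.5157, 0.231, 0.4767]
tcp_rot: [-179.9, 0.0, 101.1]
wrist_force: [1.4, -0.5, 0.2]
grip_width: 0.0127
gripper_force: 0.0
```

```bash
python3 - <<'E'
from h import *
np.set_printoptions(precision=1,suppress=True)
s=observe(); print(s["eef_pos"],loc(s["eef_pos"][None]),s["tcp_rot"])
c,P=cloud("wrist"); C=c.reshape(-1,3).astype(int); L=loc(P.reshape(-1,3))
cv2.imwrite("pics/w5.png",cv2.resize(c[60:260,230:500,::-1],None,fx=2.9,fy=2.9,interpolation=cv2.INTER_CUBIC))
k=np.isfinite(L[:,0])&(abs(L[:,0])<30)&(abs(L[:,1])<140)&(L[:,2]>30)&(L[:,2]<90)
b=k&(C[:,2]>1.5*C[:,0])&(C[:,2]>80)
y=k&(C[:,0]>130)&(C[:,1]>110)&(C[:,2]<80)&(L[:,1]>100)
for m in (b&(L[:,1]<-50),b&(L[:,1]>30),y):
    if m.sum()>3: print(m.sum(),L[m].mean(0),np.percentile(L[m],[1,50,99],axis=0))
E
```

```text
[0.5 0.2 0.5] [[ -4.5  34.7 476.7]] [-179.9    0.   101.1]
511 [ -5.1 -97.7  75. ] [[ -21.1 -106.5   61.2]
 [  -4.8  -97.8   76.6]
 [  10.   -88.9   79.2]]
992 [  0.1 104.4  74.1] [[-20.7  96.1  62. ]
 [  0.4 104.5  75.5]
 [ 20.8 112.7  79.3]]
29 [  2.  123.7  64.3] [[-14.8 114.5  57.6]
 [  1.4 125.6  63.9]
 [ 19.3 126.6  70.5]]
```

View pics/w5.png

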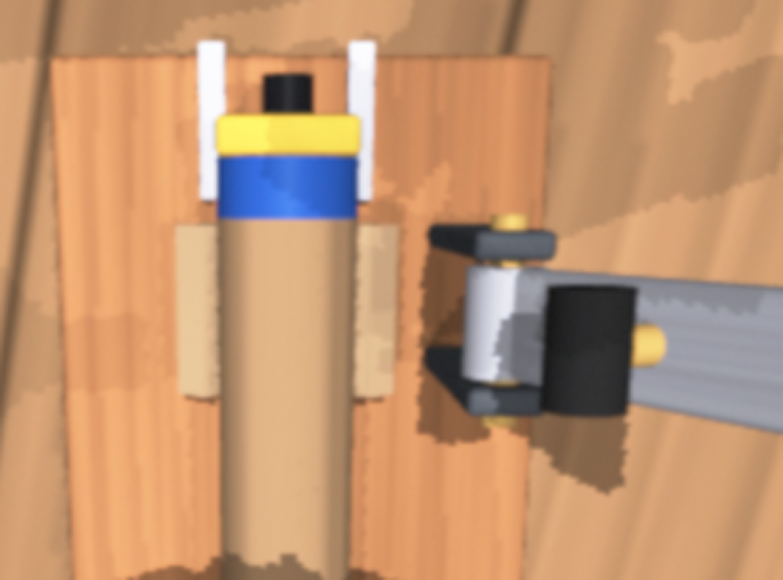

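Blue cap (288,185 in crop) abuts the yellow stop (288,135), seen obliquely; one look from straight above the joint on the way confirms no gap.

Emit:
jog_arm(
  rows=[
    [-0.025,0.13,0,0,0,0,-1],
    [-0.05,0.26,0,0,0,0,-1],
    [-0.05,0.3,0,0,0,0,-1],
    [-0.05,0.3,0,0,0,0,-1],
  ],
)

```text
time_s: 13.6
eef_pos: [0.5039, 0.3051, 0.4774]
tcp_rot: [-180.0, 0.0, 101.1]
wrist_force: [0.1, 0.8, -0.8]
grip_width: -0.0001
gripper_force: 0.0
```

```bash
python3 - <<'E'
from h import *
np.set_printoptions(precision=1,suppress=True)
s=observe(); print(loc(s["eef_pos"][None]),s["tcp_rot"])
c,P=cloud("wrist"); L=loc(P.reshape(-1,3)); C=c.reshape(-1,3).astype(int)
print("column through joint:")
d=np.linalg.norm(np.nan_to_num(L,nan=1e4)[:,:2]-[0,116],axis=1); i=d.argmin(); v,u=divmod(i,640); print(u,v)
v0=max(v-60,0);u0=max(u-90,0)
cv2.imwrite("pics/w6.png",cv2.resize(c[v0:v0+130,u0:u0+180,::-1],None,fx=4,fy=4,interpolation=cv2.INTER_CUBIC))
k=np.isfinite(L[:,0])&(abs(L[:,0])<18)&(abs(L[:,1]-116)<22)&(L[:,2]>55)
b=k&(C[:,2]>1.5*C[:,0])&(C[:,2]>80); y=k&(C[:,0]>130)&(C[:,1]>110)&(C[:,2]<80)
print("blue y",np.percentile(L[b][:,1],[1,99]),"yellow y",np.percentile(L[y][:,1],[1,99]) if y.any() else 0)
E
```

```text
[[ -1.8 109.7 477.4]] [-180.     0.   101.1]
column through joint:
331 370
blue y [ 95.9 113.4] yellow y [114.4 125.7]
```

View pics/w6.png

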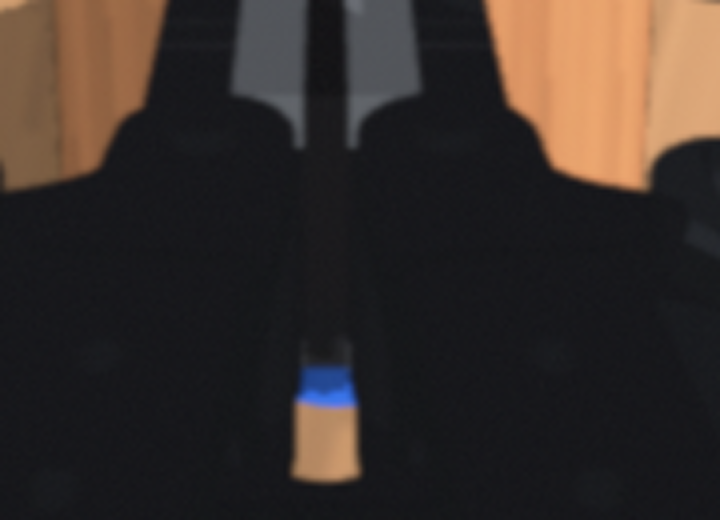

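Emit:
jog_arm(
  rows=[
    [0.17,0,0,0,0,0,-1],
    [0.35,-0.01,0,0,0,0,-1],
    [0.53,-0.02,0,0,0,0,-1],
    [0.69,-0.03,0,0,0,0,-1],
    [0.69,-0.03,-0.15,0,0,0,-1],
    [0.69,-0.03,-0.3,0,0,0,-1],
    [0.69,-0.03,-0.36,0,0,0,-1],
    [0.69,-0.03,-0.36,0,0,0,-1],
  ],
)

```text
time_s: 14.65
eef_pos: [0.6761, 0.2964, 0.386]
tcp_rot: [-179.8, 0.0, 101.0]
wrist_force: [0.4, 0.6, 1.2]
grip_width: -0.0001
gripper_force: 0.0
```

```bash
python3 - <<'E'
from h import *
np.set_printoptions(precision=1,suppress=True)
s=observe(); print(loc(s["eef_pos"][None]),s["tcp_rot"])
c,P=cloud("side"); cv2.imwrite("pics/s7.png",cv2.resize(c[20:220,200:420,::-1],None,fx=3,fy=3,interpolation=cv2.INTER_CUBIC))
E
```

```text
[[165.5  68.  386. ]] [-179.8    0.   101. ]
```

View pics/s7.png

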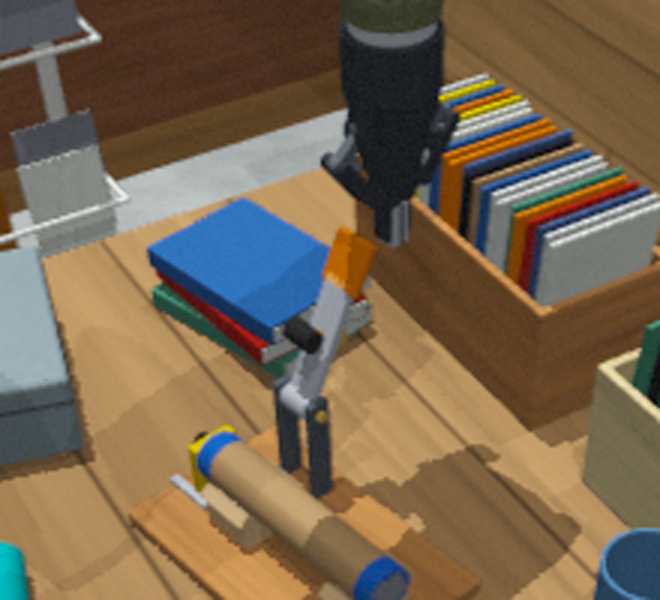

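Fingertips (393,235) stand behind the orange tab (350,262), clear of it. Push it over.

Emit:
jog_arm(
  rows=[
    [-0.05,0,0.01,0,0,0,-1],
    [-0.09,-0.01,0.02,0,0,0,-1],
    [-0.13,-0.015,0.02,0,0,0,-1],
    [-0.17,-0.025,0.03,0,0,0,-1],
    [-0.21,-0.035,0.04,0,0,0,-1],
    [-0.25,-0.04,0.05,0,0,0,-1],
    [-0.29,-0.05,0.06,0,0,0,-1],
    [-0.33,-0.057,0.06,0,0,0,-1],
  ],
)

```text
time_s: 15.7
eef_pos: [0.5943, 0.2836, 0.4062]
tcp_rot: [179.5, -0.0, 101.0]
wrist_force: [5.2, 0.6, 3.8]
grip_width: -0.0001
gripper_force: 2.4
```

Emit:
jog_arm(
  rows=[
    [-0.067,-0.013,-0.005,0,0,0,-1],
    [-0.133,-0.026,-0.025,0,0,0,-1],
    [-0.196,-0.038,-0.045,0,0,0,-1],
    [-0.255,-0.05,-0.07,0,0,0,-1],
    [-0.314,-0.062,-0.106,0,0,0,-1],
    [-0.365,-0.072,-0.142,0,0,0,-1],
    [-0.365,-0.072,-0.142,0,0,0,-1],
  ],
)

```text
time_s: 16.58
eef_pos: [0.501, 0.2655, 0.3674]
tcp_rot: [-179.9, 0.0, 101.1]
wrist_force: [0.0, -0.2, 0.2]
grip_width: -0.0
gripper_force: 0.0
```

```bash
python3 - <<'E'
from h import *
np.set_printoptions(precision=1,suppress=True)
s=observe(); print(loc(s["eef_pos"][None]),s["tcp_rot"],s["wrist_force"],s["wrist_torque"])
for n in("top","side"):
    c,P=cloud(n); C=c.reshape(-1,3).astype(int); L=loc(P.reshape(-1,3))
    k=(C[:,0]>150)&(C[:,1]<C[:,0]*.65)&(C[:,2]<80)&(L[:,2]>110)&(abs(L[:,1]-70)<40)&(abs(L[:,0])<120)
    if k.sum()>5: q=L[k];print(n,k.sum(),q.mean(0),q.min(0),q.max(0),np.linalg.svd(q-q.mean(0))[2][2])
E
```

```text
[[-12.3  71.4 367.4]] [-179.9    0.   101.1] [ 0.  -0.2  0.2] [-0.  0. -0.]
side 30 [-38.3  69.6 210.8] [-43.3  48.8 196.6] [-19.5  85.2 214.9] [0.5 0.  0.9]
```

Emit:
jog_arm(
  rows=[
    [-0.02,-0.004,-0.025,-0.005,0.025,0,-1],
    [-0.03,-0.006,-0.05,-0.01,0.05,0,-1],
    [-0.04,-0.008,-0.075,-0.015,0.075,0,-1],
    [-0.045,-0.01,-0.1,-0.02,0.1,0,-1],
    [-0.045,-0.013,-0.125,-0.025,0.125,0,-1],
    [-0.042,-0.013,-0.15,-0.03,0.15,0,-1],
    [-0.039,-0.013,-0.176,-0.034,0.175,0,-1],
  ],
)

```text
time_s: 17.55
eef_pos: [0.4923, 0.2628, 0.323]
tcp_rot: [-171.9, -0.0, 101.1]
wrist_force: [2.1, 2.2, 4.1]
grip_width: 0.0002
gripper_force: 1.7
```

```bash
cat >> h.py <<'E'
def tip():
    s=observe(); Rt=R.from_euler('xyz',s["tcp_rot"],degrees=True).as_matrix(); p=s["eef_pos"]+Rt[:,2]*.173
    f=s["wrist_force"]; n=-Rt[:,2]
    print("tip local",loc(p[None]),"tcp",loc(s["eef_pos"][None]),"force local",Rc@f[:2],f[2],"along tool",f@n,"tilt",np.degrees(np.arccos(n[2])))
E
python3 - <<'E'
from h import *
np.set_printoptions(precision=1,suppress=True)
tip()
for n in("side",):
    c,P=cloud(n); C=c.reshape(-1,3).astype(int); L=loc(P.reshape(-1,3))
    k=(C[:,0]>150)&(C[:,1]<C[:,0]*.65)&(C[:,2]<80)&(L[:,2]>100)&(abs(L[:,1]-70)<40)&(abs(L[:,0])<120)
    if k.sum()>5: q=L[k];print(n,k.sum(),q.mean(0),q.min(0),q.max(0),np.linalg.svd(q-q.mean(0))[2][2])
E
```

```text
tip local [[-45.9  70.6 151.8]] tcp [[-21.4  70.4 323. ]] force local [2.5 1.8] 4.145536628103523 along tool 4.461279537184407 tilt 8.137474427994093
side 65 [-66.2  72.1 158.4] [-76.8  48.4 146.9] [-36.3  85.6 162.9] [-0.2 -0.  -1. ]
```

Emit:
jog_arm(
  rows=[
    [-0.003,0,-0.006,0,0,0,-1],
    [-0.006,-0.001,-0.012,0,0,0,-1],
    [-0.01,-0.002,-0.018,0,0,0,-1],
    [-0.014,-0.003,-0.024,0,0,0,-1],
    [-0.018,-0.004,-0.03,0,0,0,-1],
  ],
)

```text
time_s: 18.23
eef_pos: [0.4882, 0.2615, 0.3161]
tcp_rot: [-172.0, 0.0, 101.1]
wrist_force: [3.1, 2.0, 2.4]
grip_width: -0.0004
gripper_force: 1.7
```

Emit:
jog_arm(
  rows=[
    [0,0,-0.003,0,0,0,-1],
    [-0.001,0,-0.006,0,0,0,-1],
    [-0.002,0,-0.009,0,0,0,-1],
  ],
)

```text
time_s: 18.6
eef_pos: [0.4875, 0.2614, 0.3137]
tcp_rot: [-172.0, 0.0, 101.1]
wrist_force: [3.0, -0.9, 2.9]
grip_width: 0.0006
gripper_force: 1.7
```

Emit:
jog_arm(
  rows=[
    [0,0,-0.003,0,0,0,-1],
    [-0.001,0,-0.006,0,0,0,-1],
  ],
)

```text
time_s: 18.85
eef_pos: [0.4872, 0.2614, 0.3121]
tcp_rot: [-172.0, 0.0, 101.1]
wrist_force: [2.7, -1.0, 2.5]
grip_width: 0.0002
gripper_force: 1.7
```

Emit:
jog_arm(
  rows=[
    [0.002,0,-0.003,0,0,0,-1],
    [0.002,0,-0.006,0,0,0,-1],
    [0.002,0,-0.009,0,0,0,-1],
  ],
)

```text
time_s: 19.23
eef_pos: [0.4871, 0.2614, 0.3097]
tcp_rot: [-171.9, 0.0, 101.1]
wrist_force: [-1.1, -1.9, 3.3]
grip_width: -0.0001
gripper_force: 1.7
```

Emit:
jog_arm(
  rows=[
    [0,0,-0.003,0,0,0,-1],
    [0,0,-0.006,0,0,0,-1],
    [0,0,-0.009,0,0,0,-1],
  ],
)

```text
time_s: 19.6
eef_pos: [0.4876, 0.2617, 0.3077]
tcp_rot: [-172.0, -0.0, 101.1]
wrist_force: [-1.9, -0.6, 4.0]
grip_width: -0.0002
gripper_force: 1.8
```

Emit:
jog_arm(
  rows=[
    [0,0,-0.003,0,0,0,-1],
    [0,0,-0.006,0,0,0,-1],
    [0,0,-0.009,0,0,0,-1],
  ],
)

```text
time_s: 19.98
eef_pos: [0.4877, 0.2617, 0.3054]
tcp_rot: [-172.0, -0.0, 101.1]
wrist_force: [-2.2, -0.5, 3.1]
grip_width: -0.0
gripper_force: 1.8
```

```bash
python3 -c "
from h import *
np.set_printoptions(precision=1,suppress=True)
tip()"
```

```text
tip local [[-50.2  70.3 134.1]] tcp [[-26.1  70.2 305.4]] force local [-2.2 -0.1] 3.147614888157086 along tool 2.8057796197304246 tilt 8.021160061100094
```

Emit:
jog_arm(
  rows=[
    [-0.004,-0.001,-0.003,0,0,0,-1],
    [-0.008,-0.002,-0.005,0,0,0,-1],
    [-0.012,-0.002,-0.007,0,0,0,-1],
    [-0.016,-0.003,-0.009,0,0,0,-1],
    [-0.02,-0.004,-0.012,0,0,0,-1],
  ],
)

```text
time_s: 20.6
eef_pos: [0.483, 0.2605, 0.3025]
tcp_rot: [-172.0, -0.0, 101.1]
wrist_force: [3.6, 0.3, 2.8]
grip_width: 0.0003
gripper_force: 1.6
```

Emit:
jog_arm(
  rows=[
    [0,0,-0.003,0,0,0,-1],
    [0.001,0,-0.006,0,0,0,-1],
  ],
)

```text
time_s: 20.85
eef_pos: [0.4827, 0.2605, 0.3008]
tcp_rot: [-171.9, -0.0, 101.1]
wrist_force: [0.7, 0.2, 3.1]
grip_width: -0.0
gripper_force: 1.7
```

```bash
python3 -c "
from h import *
np.set_printoptions(precision=1,suppress=True)
tip()"
```

```text
tip local [[-55.5  70.  129.5]] tcp [[-31.2  70.  300.8]] force local [0.8 0.1] 3.130628148962203 along tool 3.207289301325502 tilt 8.066400335778692
```

Emit:
jog_arm(
  rows=[
    [-0.001,0,-0.003,0,0,0,-1],
    [-0.002,0,-0.006,0,0,0,-1],
    [-0.003,0,-0.009,0,0,0,-1],
  ],
)

```text
time_s: 21.22
eef_pos: [0.4822, 0.2605, 0.2987]
tcp_rot: [-172.0, 0.0, 101.1]
wrist_force: [1.5, -0.5, 3.5]
grip_width: -0.0
gripper_force: 1.8
```

Emit:
jog_arm(
  rows=[
    [0,0,-0.003,0,0,0,-1],
    [0,0,-0.006,0,0,0,-1],
    [0,0,-0.009,0,0,0,-1],
  ],
)

```text
time_s: 21.6
eef_pos: [0.482, 0.2604, 0.2963]
tcp_rot: [-171.9, 0.0, 101.1]
wrist_force: [-0.2, -1.7, 3.7]
grip_width: 0.0001
gripper_force: 1.8
```

Emit:
jog_arm(
  rows=[
    [0,0,-0.003,0,0,0,-1],
    [0,0,-0.006,0,0,0,-1],
  ],
)

```text
time_s: 21.85
eef_pos: [0.4819, 0.2605, 0.2948]
tcp_rot: [-171.9, 0.0, 101.1]
wrist_force: [-0.9, -1.9, 3.3]
grip_width: 0.0001
gripper_force: 1.9
```

Emit:
jog_arm(
  rows=[
    [-0.013,-0.002,0.001,0.003,-0.017,0,-1],
    [-0.026,-0.005,0,0.007,-0.035,0,-1],
    [-0.039,-0.007,-0.001,0.01,-0.052,0,-1],
    [-0.052,-0.01,-0.003,0.014,-0.07,0,-1],
    [-0.063,-0.012,-0.005,0.017,-0.087,0,-1],
  ],
)

```text
time_s: 22.48
eef_pos: [0.4664, 0.2577, 0.2939]
tcp_rot: [-176.1, -0.0, 101.1]
wrist_force: [3.3, 0.6, 3.2]
grip_width: -0.0003
gripper_force: 1.6
```

Emit:
jog_arm(
  rows=[
    [0.002,0,-0.003,0,0,0,-1],
    [0.003,0,-0.006,0,0,0,-1],
  ],
)

```text
time_s: 22.72
eef_pos: [0.4666, 0.2577, 0.2923]
tcp_rot: [-175.9, -0.1, 101.1]
wrist_force: [-0.4, 0.1, 7.4]
grip_width: 0.0002
gripper_force: 3.7
```

```bash
python3 -c "
from h import *
np.set_printoptions(precision=1,suppress=True)
tip()"
```

```text
tip local [[-60.   70.5 119.8]] tcp [[-47.6  70.4 292.3]] force local [-0.4  0.2] 7.418125963933426 along tool 7.370622274971858 tilt 4.119626121190704
```

Emit:
jog_arm(
  rows=[
    [0,0,-0.002,0,0,0,-1],
  ],
)

```text
time_s: 22.85
eef_pos: [0.4666, 0.2577, 0.2919]
tcp_rot: [-175.9, -0.1, 101.1]
wrist_force: [-1.2, 0.4, 8.8]
grip_width: -0.0002
gripper_force: 4.3
```

Emit:
jog_arm(
  rows=[
    [0,0,-0.002,0,0,0,-1],
  ],
)

```text
time_s: 22.98
eef_pos: [0.4666, 0.2577, 0.2916]
tcp_rot: [-175.9, -0.1, 101.1]
wrist_force: [-2.2, 0.7, 10.6]
grip_width: 0.0004
gripper_force: 4.9
```

Emit:
jog_arm(
  rows=[
    [0.001,0,0.01,0,0,0,-1],
    [0.003,0,0.04,0,0,0,-1],
    [0.01,0,0.15,0,0,0,-1],
    [0.02,0,0.3,0,0,0,-1],
    [0,-0.1,0.5,0,0,0,-1],
    [-0.1,-0.3,0.7,0,0,0,-1],
    [-0.1,-0.4,0.7,0,0,0,-1],
    [-0.1,-0.4,0.7,0,0,0,-1],
  ],
)

```text
time_s: 23.98
eef_pos: [0.4419, 0.1561, 0.4675]
tcp_rot: [-176.1, 0.0, 100.9]
wrist_force: [-0.5, -0.2, 0.2]
grip_width: 0.0003
gripper_force: 0.0
```

```bash
python3 - <<'E'
from h import *
np.set_printoptions(precision=1,suppress=True)
c,P=cloud("side"); cv2.imwrite("pics/s8.png",cv2.resize(c[100:260,200:380,::-1],None,fx=3.5,fy=3.5,interpolation=cv2.INTER_CUBIC))
for n in("side","top"):
    c,P=cloud(n); C=c.reshape(-1,3).astype(int); L=loc(P.reshape(-1,3))
    k=(C[:,0]>150)&(C[:,1]<C[:,0]*.65)&(C[:,2]<80)&(L[:,2]>100)&(L[:,2]<140)&(abs(L[:,1]-70)<30)&(abs(L[:,0]+62)<35)
    print(n,k.sum(),L[k].mean(0) if k.any() else 0)
    j=np.isfinite(L[:,0])&(abs(L[:,0])<30)&(abs(L[:,1])<140)&(L[:,2]>30)&(L[:,2]<90)
    b=j&(C[:,2]>1.5*C[:,0])&(C[:,2]>80); y=j&(C[:,0]>130)&(C[:,1]>110)&(C[:,2]<80)&(L[:,1]>100)
    for m in (b&(L[:,1]<-50),b&(L[:,1]>30),y): 
        if m.sum()>3: print(m.sum(),L[m].mean(0),np.percentile(L[m][:,1],[2,98]))
E
```

```text
side 197 [-64.3  66.  120.6]
168 [  -6.7 -100.3   68.4] [-108.4  -89.2]
top 0 0
134 [ -4.7 -96.8  72.9] [-105.5  -88.2]
```

View pics/s8.png

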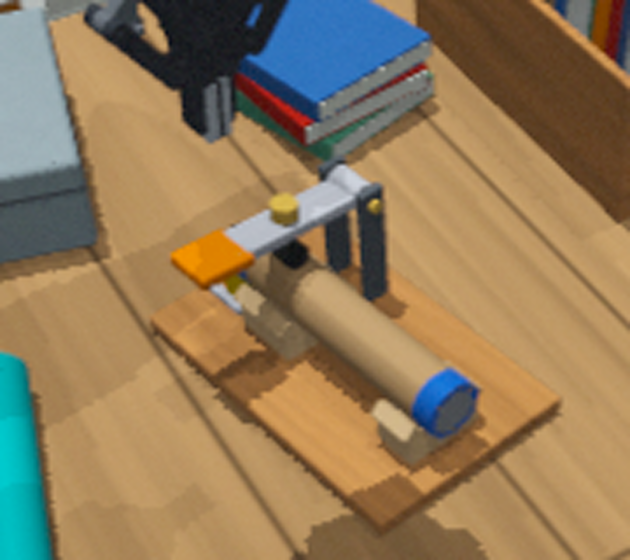

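The strap is level, with the black pad on the tube (290,250) and the tab at (212,257). The tube and stop have not moved.

```bash
python3 -c "
from rig import *
print(finish_job())"
```

```text
the job is handed in; nothing more can be done
None
```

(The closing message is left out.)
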